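# Seat the long tank on the parts washer

## Robot

A 6-joint arm with a two-finger parallel gripper is mounted at the origin on a cart in front of the work surface, level with it; the furniture and walls round the work are solid. World frame = base frame: x ahead of the robot, y to its left, z up, the work surface at z = 0. Lengths are in m, angles in degrees, forces in N, time in s.
With the tool pointing down it reaches from about 0.325 to 0.85 m from the base axis. Payload 15.5 kg.
Tool frame: the origin (TCP) lies at the very end of the fingers, on their centre line; the grasp point (between the pads) lies arm.grip_depth behind it (arm.grip_depth is the distance from the TCP to the grasp point, in m); z points along the fingers, y is the line along which they close (so a half turn about z gives the same grasp; the last joint's range is limited). The gripper opens to 91 mm and grips with 3 to 60 N. Pads are 32 mm wide; open, the fingers measure 118 mm over their backs; the gripper's body (76 mm by 178 mm) begins 60 mm behind the grasp point.
Start: joints at [68.841, 28.281, 77.091, -0, 74.628, -5.472], TCP at [0.169, 0.602, 0.214] pointing down, gripper open.
Joint ranges: [-166.48, 166.48], [-47.26, 123.95], [12.59, 153.08], [-70.14, 250.14], [6.76, 159.57], [-176.63, 176.63]. Speed limits (degrees/s): [108.29, 108.29, 147.25, 172.46, 172.46, 172.46].

## Interface

Orientations are given as a 3x3 rotation matrix whose columns are the frame's x, y, z axes.
In Python, from rig import arm gives the robot as it stands. Calls block until the motion is done:
- arm.move_to(position, orientation): joint-space move of the TCP to a pose.
- arm.move_l(position, orientation=None, feed=0.15): straight line of the TCP; orientation=None keeps the orientation; feed is the mean speed in m/s.
- arm.move_joints(angles): joint-space move.
- arm.grip(opening): finger opening in m; the grip force is fixed at half the most; returns when the fingers have stopped.
- arm.sleep(seconds).
- arm.solve_ik(position, orientation): joint angles nearest the present ones, or None.
- arm.snapshot(name): name is "scene" or "top"; returns the picture (420x560x3 uint8, red, green, blue); there is no depth.
- arm.get_calibration(name): a dict with "intrinsics" (3x3 intrinsics, pixels), "k1" (the pictures are not rectified: a ray, as slopes to the right and down, at radius r is drawn at 1 + k1 r^2 times it, then the intrinsics apply), "cam_to_world" (4x4, takes a point from camera to world coordinates). Camera axes: x right, y down, z forward; pixel columns grow to the right and rows downward; lengths in m; the calibration is good to about 2 mm. A picture is of the moment at which its call begins. get_calibration takes no time and is no camera call.
A pose or a line that the arm cannot do raises arm.Unreachable and nothing moves.
- arm.sign_off(): hands the job in; it is judged then, once.
Readings, each from a call of its own:
- arm.current_t(): time.
- arm.current_joint_positions(): joint angles.
- arm.current_dq(): joint speeds.
- arm.current_tau(): joint torques, N m.
- arm.current_ee_pos(): TCP position.
- arm.current_tool_rot(): TCP orientation.
- arm.current_force(): force on the tool from outside, world axes, zero at the start.
- arm.current_torque(): the same for the moment, N m.
- arm.current_width(): finger opening in m.
- arm.current_grasp_force(): force on a finger pad.
Only numpy, scipy, OpenCV 4.12 (cv2) and the standard library are available. Lean on these libraries where they do the work, as an engineer would, in place of code of your own. Each camera call takes 0.05 s, during which the arm holds its last target. There are 200 camera calls.

## Task

Put the parts washer back together: pick up the longer of the two steel tanks by its bridge handle and seat it on the washer's base, pegs up through the two holes of its sole plate, flat and fully down on the deck (either way round). Lower it on, do not drop it, then let go; leave the shorter tank where it stands.

Things in the scene. Friction and masses are not known exactly. Their poses are not given: they have to be found in the camera images.
- tank_long: Longer steel tank, loose, 0.3 kg. Origin: centre of underside; z up, y along its length. Sole plate 56x194x8 mm (x,y,z), round through holes 28 mm wide at y = +-72 mm; between them an open pan 90x90, rim 49 mm high. Bridge handle along y over the pan: black bar 16 thick (x), 22 high, 90 long, centre 96 mm above the origin, 36 mm free below it; grip its middle, fingers closing along x.
- tank_short: Shorter steel tank, loose, not wanted: same build and height, but sole plate only 150 mm long with holes at y = +-50 mm, pan 90x46 mm (x,y), handle bar 46 mm long. Origin: centre of its underside; z up, y along its length.
- washer_base: Grey base, fixed, 120x210 mm (x,y), knob and switch on its -x side, flat pale metal deck 45 mm high. Origin: centre of underside; z up, y along length. Two steel pegs on the deck at x = 0, y = +-72 mm: tops 69 mm above the origin, 16 mm wide for 9 mm, then tapering to 6 mm. Seated, the tank's origin is 45 mm above this one, y axes parallel either way round, about 6 mm of play.

How it is judged:
By the outcome, as a careful person would: the job done as asked, in the order asked, and still so for the second after the job is handed in, with the robot touching nothing.
It also fails if it takes over 35 s, if anything falls off the work surface, if the arm or the gripper's body presses on something with over 40 N, if the wrist force passes 120 N, or if a joint passes its speed limit or range.

## Working session

There is one attempt and no reset: what is moved stays moved. The work goes in short steps, each a Python script; the robot and the scene stay as the last script left them, time stands still between calls to the robot, and variables do not carry over. Pictures are saved under pics/ and viewed, at most 10 in all, crops included, and the job is handed in when it is done.

```bash
mkdir -p pics
cat > h.py <<'E'
import numpy as np, cv2
from rig import arm
def ray(name,uv):
    c=arm.get_calibration(name);K=np.array(c["intrinsics"]);T=np.array(c["cam_to_world"])
    p=cv2.undistortPoints(np.array(uv,float).reshape(-1,1,2),K,np.array([c["k1"],0,0,0.]))[:,0]
    return T[:3,3],np.c_[p,np.ones(len(p))]@T[:3,:3].T
def plane(name,uv,z):
    o,d=ray(name,uv);return o+d*((z-o[2])/d[:,2])[:,None]
def snap(name,f):
    im=arm.snapshot(name);cv2.imwrite("pics/"+f,im[:,:,::-1]);return im
E
python3 - <<'E'
from h import *
for n in("scene","top"):
    snap(n,n+"1.png");c=arm.get_calibration(n);print(n,np.round(c["cam_to_world"],3).tolist(),np.round(c["intrinsics"],1).tolist(),c["k1"])
print(arm.grip_depth,arm.current_t(),arm.current_tool_rot())
E
```

```text
scene [[0.809, -0.387, 0.443, 0.137], [-0.588, -0.524, 0.616, -0.52], [-0.007, -0.759, -0.651, 0.595], [0.0, 0.0, 0.0, 1.0]] [[384.5, 0.0, 282.3], [0.0, 384.5, 210.7], [0.0, 0.0, 1.0]] -0.06150774366375348
top [[-0.001, -0.998, 0.068, 0.462], [-1.0, 0.0, -0.016, 0.01], [0.016, -0.068, -0.998, 1.117], [0.0, 0.0, 0.0, 1.0]] [[497.9, 0.0, 280.9], [0.0, 497.9, 210.9], [0.0, 0.0, 1.0]] 0.006514319213191055
0.0188 0.1 [[-9.62737735e-01  2.70436487e-01 -4.00310999e-04]
 [ 2.70436758e-01  9.62737227e-01 -9.96125812e-04]
 [ 1.16005536e-04 -1.06726672e-03 -9.99999424e-01]]
```

View pics/top1.png

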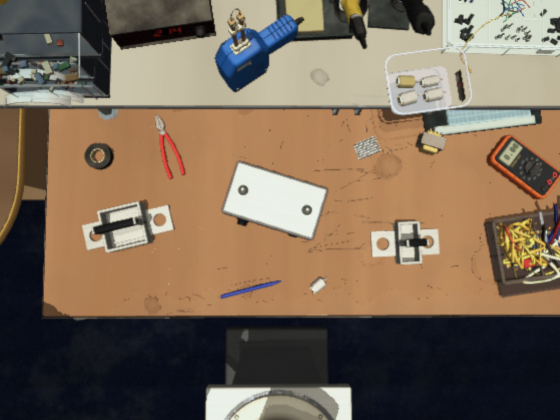

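View pics/scene1.png

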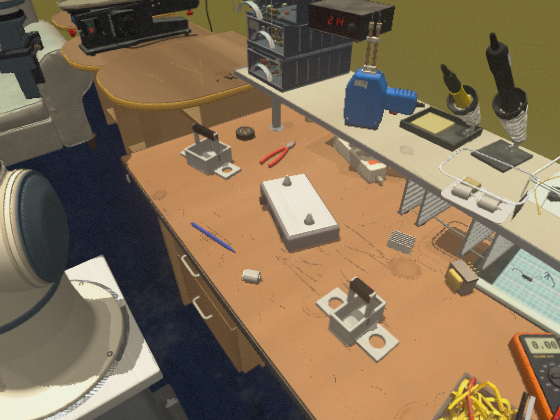

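The top view shows the long tank at left (about (128,228), holes at (97,238) and (159,219)). The base is in the middle, with pegs at (243,190) and (307,210), and the short tank is at right (406,243). A shelf front edge runs along row 107. I'll enlarge the two areas to measure them.

Run:
```python
from h import *
im=cv2.imread("pics/top1.png")
a=cv2.resize(im[195:260,75:180],None,fx=7,fy=7,interpolation=cv2.INTER_CUBIC)[:, :735]
b=cv2.resize(im[155:243,215:335],None,fx=6,fy=6,interpolation=cv2.INTER_CUBIC)
cv2.imwrite("pics/a.png",a);cv2.imwrite("pics/b.png",b)
# shelf edge: top-view row 107 vs scene view edge; height by crossing
for z in(0,.1,.2,.3,.4):
    print(z,plane("top",[[200,107],[400,107]],z).round(3).tolist(),plane("scene",[[236,75],[345,150],[440,207]],z).round(3).tolist())
```

```text
0 [[0.775, 0.176, 0.0], [0.777, -0.28, 0.0]] [[0.892, 0.848, 0.0], [0.849, 0.154, 0.0], [0.857, -0.173, 0.0]]
0.1 [[0.747, 0.161, 0.1], [0.749, -0.254, 0.1]] [[0.765, 0.618, 0.1], [0.729, 0.041, 0.1], [0.736, -0.231, 0.1]]
0.2 [[0.719, 0.147, 0.2], [0.72, -0.228, 0.2]] [[0.638, 0.388, 0.2], [0.61, -0.072, 0.2], [0.615, -0.289, 0.2]]
0.3 [[0.691, 0.132, 0.3], [0.692, -0.202, 0.3]] [[0.511, 0.158, 0.3], [0.49, -0.186, 0.3], [0.494, -0.348, 0.3]]
0.4 [[0.663, 0.117, 0.4], [0.664, -0.176, 0.4]] [[0.385, -0.072, 0.4], [0.37, -0.299, 0.4], [0.373, -0.406, 0.4]]
```

View pics/a.png

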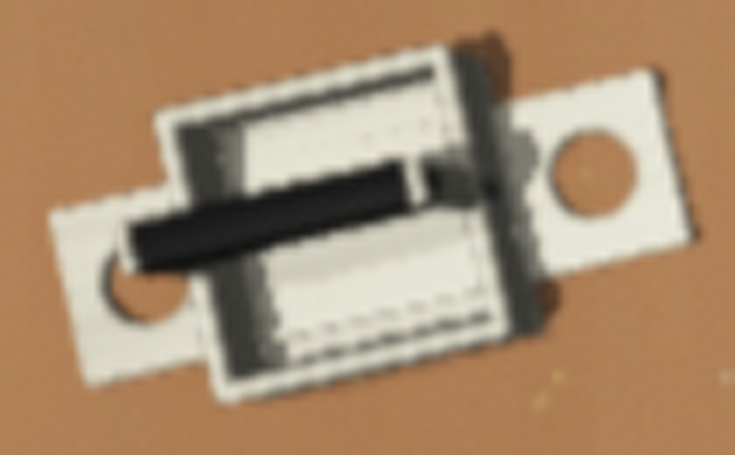

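View pics/b.png

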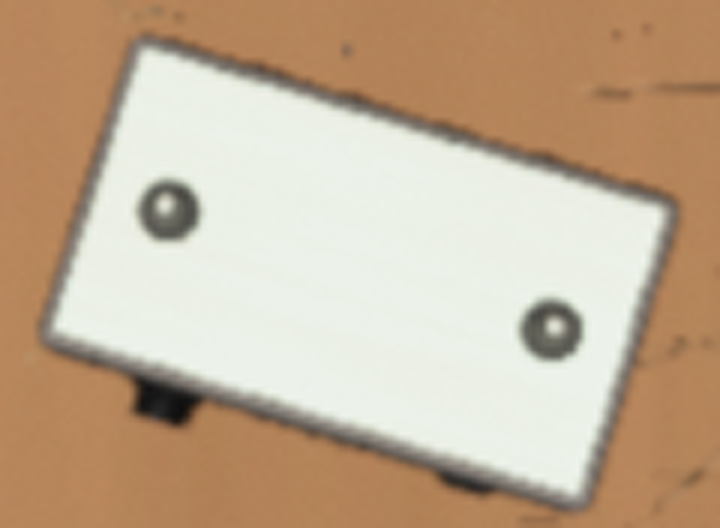

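The crops are clear. In crop a the plate corners are (50,212), (88,385), (655,68) and (692,238), and the bar top is centred at (275,217). In crop b the deck corners are (143,38), (675,203), (588,508) and (45,335), with pegs at (169,209) and (551,329).

Run:
```python
from h import *
fa=lambda p:(np.array(p)+.5)/7-.5+[75,195]
fb=lambda p:(np.array(p)+.5)/6-.5+[215,155]
ang=lambda d:np.degrees(np.arctan2(d[1],d[0]))
P=plane("top",fa([[50,212],[88,385],[655,68],[692,238]]),.008);print("plate",P.mean(0),ang(P[:2].mean(0)-P[2:].mean(0)),np.linalg.norm(P[:2].mean(0)-P[2:].mean(0)))
h=plane("top",fa([[594,173]]),.008)[0];d=P[:2].mean(0)-P[2:].mean(0);d/=np.linalg.norm(d);print("from hole",h+.072*d)
B=plane("top",fa([[135,222],[145,270],[405,165],[415,212]]),.107);print("bar",B.mean(0),ang(B[:2].mean(0)-B[2:].mean(0)),np.linalg.norm(B[:2].mean(0)-B[2:].mean(0)))
D=plane("top",fb([[143,38],[675,203],[588,508],[45,335]]),.045);print("deck",D.mean(0),ang(D[0]+D[3]-D[1]-D[2]),np.linalg.norm(D[0]-D[1]))
G=plane("top",fb([[169,209],[551,329]]),.054);print("pegs",G.mean(0),ang(G[0]-G[1]),np.linalg.norm(G[0]-G[1]))
```

```text
plate [0.50274917 0.33219714 0.008     ] 103.62372820243897 0.19478843212215394
from hole [0.5023466  0.33254206 0.008     ]
bar [0.50153717 0.33129343 0.107     ] 102.10758054420839 0.07869048016772692
deck [0.55973967 0.00595858 0.045     ] 72.48358692614359 0.20134967399192372
pegs [0.55943586 0.00701327 0.054     ] 72.49657833197213 0.14301376904617386
```

```bash
cat >> h.py <<'E'
def R(yaw):  # tool down, closing axis y at world yaw (deg)
    a=np.radians(yaw);y=np.array([np.cos(a),np.sin(a),0]);z=np.array([0,0,-1.]);return np.c_[np.cross(y,z),y,z]
def best(p,yaw):
    q0=np.array(arm.current_joint_positions());c=[(np.abs(np.array(q)-q0).max(),k) for k in(0,180) if (q:=arm.solve_ik(p,R(yaw+k))) is not None]
    return R(yaw+min(c)[1])
E
python3 - <<'E'
from h import *
T=np.array([.5025,.332]);yaw=13.6
r=best([*T,.2],yaw)
arm.move_to([*T,.2],r)
arm.move_l([*T,.078],r,feed=.12)
arm.grip(.0)
print(arm.current_width(),arm.current_grasp_force(),arm.current_t())
arm.move_l([*T,.11],r,feed=.06)
print(arm.current_force(),arm.current_torque(),arm.current_width(),arm.current_t())
snap("scene","s2.png");snap("top","t2.png")
E
```

```text
0.01617615840960122 29.99864548444748 3.9833
[-0.42394694  0.90838942 -1.91900136] [-0.09953398  0.00598608  0.06737499] 0.01589770272344631 4.6667
```

View pics/s2.png

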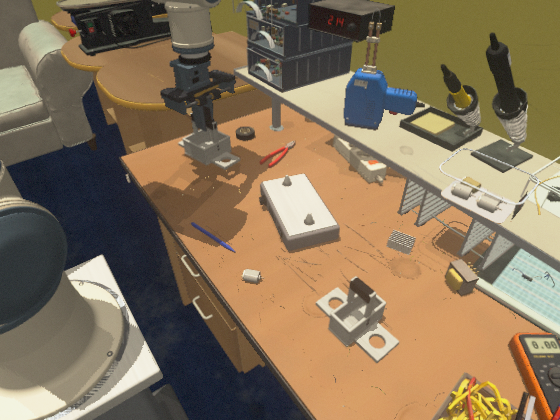

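The tank is held by its bar and lifted, hanging level near (210,150). Next I'll carry it over the base and check before lowering.

Run:
```python
from h import *
r=np.array(arm.current_tool_rot());p=np.array(arm.current_ee_pos())
arm.move_l([p[0],p[1],.19],feed=.15)
B=[.5595,.0068];r2=best([*B,.19],72.5-90)
arm.move_to([*B,.19],r2)
arm.move_l([*B,.162],feed=.1)
print(arm.current_ee_pos(),arm.current_force(),arm.current_width(),arm.current_t())
a=snap("scene","s3.png");b=snap("top","t3.png")
f=lambda x:cv2.resize(x[:,:,::-1],None,fx=2.5,fy=2.5,interpolation=cv2.INTER_CUBIC)
cv2.imwrite("pics/c3.png",np.hstack([f(a[120:280,220:380]),f(b[130:290,195:355])]))
```

```text
[0.55942912 0.00744286 0.16192172] [-0.76082591  0.55555555 -2.52346362] 0.01606196614512684 7.1333
```

View pics/c3.png

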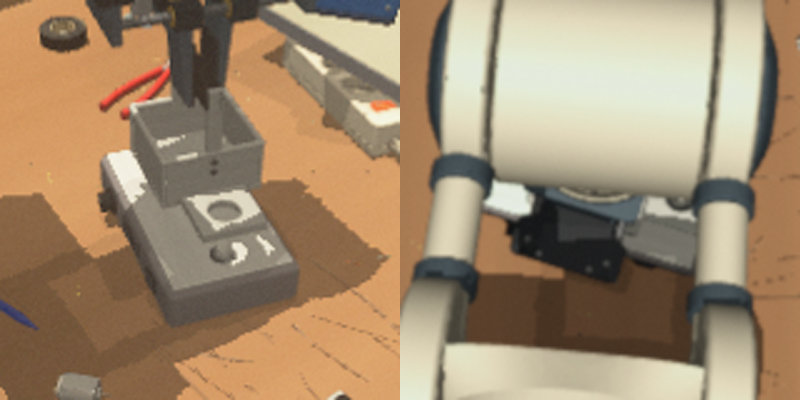

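The scene crop shows the tank level above the base. Its near hole is at crop (225,212) and the near peg is just below at (223,250). I'll compare both through the same camera.

Run:
```python
from h import *
f=lambda p:[(np.array(p)+.5)/2.5-.5+[220,120]]
print("hole",plane("scene",f([225,211]),.092),"peg",plane("scene",f([223,252]),.056),plane("scene",f([223,244]),.067))
```

```text
hole [[ 0.53649706 -0.06064316  0.092     ]] peg [[ 0.52980769 -0.06848296  0.056     ]] [[ 0.52801103 -0.0700278   0.067     ]]
```

The hole matches the plan, but the peg reading is about 9 mm off in shadow. I'll check it on the unshadowed first scene picture.

Run:
```python
from h import *
a=cv2.imread("pics/scene1.png")[165:240,255:345];b=cv2.imread("pics/s3.png")[165:240,255:345]
cv2.imwrite("pics/d.png",np.hstack([cv2.resize(x,None,fx=4.4,fy=6,interpolation=cv2.INTER_CUBIC) if 0 else cv2.resize(x,(396,330),interpolation=cv2.INTER_CUBIC) for x in(a,b)]))
B=np.array([.5595,.0068]);d=np.array([np.cos(np.radians(72.5)),np.sin(np.radians(72.5))])
c=arm.get_calibration("scene");T=np.linalg.inv(c["cam_to_world"])
pts=np.array([[*(B+s*.072*d),z] for s in(1,-1) for z in(.045,.069)])
uv=cv2.projectPoints(pts,cv2.Rodrigues(T[:3,:3])[0],T[:3,3],np.array(c["intrinsics"]),np.array([c["k1"],0,0,0.]))[0][:,0]
print("predicted crop px",((uv-[255,165]+.5)*4.4-.5).round(1).tolist())
```

```text
predicted crop px [[144.8, 80.9], [144.9, 44.9], [242.3, 248.8], [244.3, 211.3]]
```

View pics/d.png

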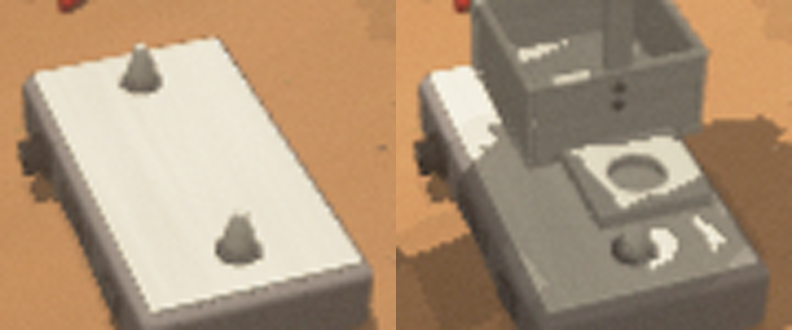

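In the clear picture the peg tips are at (140,43) and (238,212), within about 1 px (2 mm) of prediction. In the same camera the hole lands over the peg to within 1 mm, so I'll lower it, watching the force.

Run:
```python
from h import *
B=[.5595,.0068];f0=np.array(arm.current_force())
arm.move_l([*B,.130],feed=.06)
print(arm.current_force()-f0)
z=.130
while z>.1215:
    z-=.0015;arm.move_l([*B,z],feed=.03);arm.sleep(.1);df=arm.current_force()-f0
    print(round(z,4),arm.current_ee_pos()[2].round(4),df.round(2))
    if abs(df[2])>4:break
print(arm.current_t())
snap("scene","s4.png")
```

```text
[ 0.28205126 -1.13062512  0.65909775]
0.1285 0.1287 [-0.91 -1.6  -1.03]
0.127 0.127 [-0.37 -1.34  0.51]
0.1255 0.1255 [-0.34 -0.24 -0.21]
0.124 0.124 [-0.86 -0.71 -0.73]
0.1225 0.1226 [-3.82  1.    6.82]
9.6667
```

Contact came at the expected seated height. Releasing slowly, retreating and checking.

Run:
```python
from h import *
B=[.5595,.0068]
arm.grip(.05);arm.grip(.091);arm.sleep(.2)
arm.move_l([*B,.24],feed=.12)
arm.move_joints([68.841,28.281,77.091,0,74.628,-5.472]);arm.sleep(.3)
print(arm.current_t(),arm.current_dq())
a=snap("scene","s5.png");b=snap("top","t5.png")
f=lambda x:cv2.resize(x[:,:,::-1],None,fx=2.5,fy=2.5,interpolation=cv2.INTER_CUBIC)
cv2.imwrite("pics/c5.png",np.hstack([f(a[120:280,220:380]),f(b[130:290,195:355])]))
```

```text
15.3333 [ 0.13891651  0.02663399  0.01110567 -0.01804226 -0.08052567 -0.02731035]
```

View pics/c5.png

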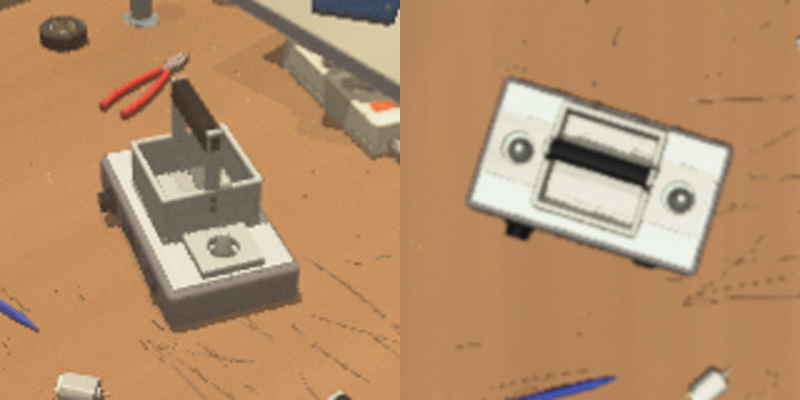

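The tank sits flat on the deck with both pegs centred in the holes: top crop (519,150) and (680,199), near peg in the scene crop at (222,245).

```bash
python3 -c "
from rig import arm
print(arm.sign_off())"
```

```text
the job is handed in; nothing more can be done
None
```

The longer tank is seated flat on the washer base with both pegs up through its holes, the shorter tank was not touched, and the job was handed in at about 15 s.

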